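# Snap a cap onto a juice jug and hold it down

### The job

One of the three juice jugs is still open. Lift the plain round snap cap out of its cavity in the closure tray, set it straight on the open jug's neck and press it down until it clicks, then keep pressing so that it sits fully home, and finish like that: still pushing the cap firmly down with the fingers, not letting go. Leave the open jug standing upright where it is, and do not disturb the two capped jugs or the other closures in the tray.

Things in the scene. Friction and masses are not known exactly. Their poses are not given: they have to be found in the camera images.
- tray: Fixed grey moulded closure tray, a slab 110 mm (its x) by 280 mm (its y), 22 mm high, with a 3 mm thick foot flange 7 mm wide; origin at the centre of its underside. Three equal round cavities, 53 mm across and 9 mm deep (floor 13 mm above the table), in a row along its y at -85, 0 and +85 mm, each holding one white closure; which lies in which varies.
- cap: The plain snap cap: a flat-topped white plastic cup, mouth down, 50 mm across, 26 mm high, 12 g, ribbed skirt. Origin at the centre of its open underside, z up through its closed top. It stands in its cavity with the upper 17 mm proud of the tray. Inside 44 mm wide and 22 mm deep; round its foot an inward rounded snap lip, 3.6 mm high, 37 mm clear width.
- spout_cap: Another closure, to be left in the tray: white disc 50 mm across and 12 mm high with a tapering pouring nozzle, 42 mm high in all. Origin at the centre of its underside.
- collar: Another closure, to be left in the tray: plain white open ring, 50 mm across, 39 mm hole, 14 mm high. Origin at the centre of its underside.
- jug_open: The jug without a cap: full, loose, round white 2-litre plastic jug, about 2 kg, body 112 mm across, handle on its +y side reaching 86 mm from its axis. Shoulder narrows from 148 mm up to the neck at 179 mm. Neck 34 mm across, top at 208 mm; carrying ring 45 mm across at 181 to 184 mm. Origin at the centre of its underside, z up.
- neck (a point): Centre of the top of the open jug's neck (flat foil seal). A springy snap bead, 43 mm across, 13.5 mm below it, gives inwards. Cap's underside 10 mm below this point: lip meets bead; the push rises to 10 to 20 N, drops at the click (15 mm below), and the bead then draws the cap on with up to 15 N. Home: underside 22 mm below, cap's inside top hard on the neck, its top 4 mm above this point.
- jug_capped_a: A jug of the same kind with its cap already on, top at 212 mm. Origin at the centre of its underside.
- jug_capped_b: Another jug of the same kind with its cap already on, top at 212 mm. Origin at the centre of its underside.
Not all that is in view belongs to the job. What is shaped like the cap but blue or purple is not meant.

How it is judged:
By the outcome, as a careful person would: the job done as asked, in the order asked, and still so for the second after the job is handed in, while the arm keeps its last pose, push and grip.
It also fails if it takes over 42 s, if anything falls off the work surface, if the arm or the gripper's body presses on something with over 40 N, if the wrist force passes 120 N, or if a joint passes its speed limit or range.

### The arm

A 6-joint arm with a two-finger parallel gripper is mounted at the origin on the work surface. World frame = base frame: x ahead of the robot, y to its left, z up, the work surface at z = 0. Lengths are in m, angles in degrees, forces in N, time in s.
With the tool pointing down it reaches from about 0.35 to 0.875 m from the base axis. Payload 4.2 kg.
Tool frame: the origin (TCP) lies midway between the tips of the shut fingers; the grasp point (between the pads) lies 19 mm behind it; z points along the fingers, y is the line along which they close (so a half turn about z gives the same grasp; the last joint's range is limited). The gripper opens to 87 mm and grips with 3 to 60 N. Pads are 19 mm wide; open, the fingers measure 117 mm over their backs; the gripper's body (75 mm by 190 mm) begins 51 mm behind the grasp point.
Start: joints at [-51.99, 22.042, 0.453, 0, -68.411, -14.817], TCP at [0.246, -0.574, 0.223] pointing down, gripper open.
Joint ranges: [-179.83, 179.83], [-69.29, 118.12], [-61.27, 80.66], [-181.25, 117.63], [-171.15, -9.14], [-177.46, 177.46]. Speed limits (degrees/s): [159.86, 159.86, 180, 180, 180, 180].

### API

Orientations are given as a 3x3 rotation matrix whose columns are the frame's x, y, z axes.
In Python, from station import * gives the robot as it stands. The module is installed in compiled form; this text tells all that it offers.
- The arm moves only by the tool servo_tool, never from a script. Its argument "deltas" is a list of rows, each an object of numbers: "tx", "ty", "tz": the shift along the tool's x, y, z in mm; "ax", "ay", "az": the turn, a rotation vector about the tool's x, y, z in rad; "claw": the finger opening in mm, from 0 to 87. In form: [{"tx": .., "ty": .., "tz": .., "ax": .., "ay": .., "az": .., "claw": ..}, ...]. A call has 1 to 12 rows; each row is the pose to reach, as a shift and turn from the pose commanded when the call began, along the tool's axes at that moment; what a row does not reach only later rows make up. A row lasts 1/12 s, in which the tool goes at most 41.7 mm and 7.16 degrees, less where a joint would pass 70% of its speed; a pose out of reach is approached as far as the arm can. A call with a gripper value outside its range is refused whole. The fingers move at their own pace and stop on an object; the grip force is fixed at half the most. Time passes only in rows, so rows that repeat a pose let the fingers close. It gives the time, the measured TCP pose, the force, the opening and the grip force at its end, in the units of the state.
- sense(): the state, without advancing time (a new reading comes with each control period).
- capture(name): name is "scene" or "top"; returns the picture (480x640x3 uint8, blue, green, red); there is no depth.
- calibration(name): a dict with "fx", "fy", "cx", "cy" (pixels), "dist" ([k1, k2, p1, p2, k3] as OpenCV has them; the pictures are not rectified), "cam_to_world" (4x4, takes a point from camera to world coordinates). Camera axes: x right, y down, z forward; pixel columns grow to the right and rows downward; lengths in m; the calibration is good to about 2 mm. A picture is of the moment at which its call begins. calibration takes no time and is no camera call.
- finish_job(): hands the job in; it is judged then, once.
Trained networks look in the newest picture that a camera, given by its name, has taken for a name from the list of things; names that differ only in an ending like _2 or _b are one class to them, and where a whole thing is asked for, a point or a joint stands for the part that bears it (a point fixed in the world has none). Each returns a list of dicts, best first, with "confidence" (0 to 1); they miss things now and then, are a little off and sometimes report something else, mostly with a low value. They report only what shows in the picture. A call takes as long as a camera call. They do not tell look-alikes from the thing itself.
- recognise(label, camera): "xyz" ([x, y, z] in m, in the coordinates of the camera as it stood for that picture, good to about 4 mm: the middle of the surface that is visible of it).
- trace(label, camera): "mask" (480x640 bool, what is visible of it).
The state is a dict: "time_s": time; "joints": joint angles; "joint_velocities": joint speeds; "effort": joint torques, N m; "tcp_pos": TCP position; "ee_rot": TCP orientation; "wrist_force": force on the tool from outside, world axes, zero at the start; "moment": the same for the moment, N m; "gripper_width": opening from 0.0 (shut) to 1.0 (fully open); "gripper_force": force on a finger pad.
Only numpy, scipy, OpenCV 4.12 (cv2) and the standard library are available. Lean on these libraries where they do the work, as an engineer would, in place of code of your own. Each camera call takes 0.05 s, during which the arm holds its last target. There are 200 camera calls.

## Working session

There is one attempt and no reset: what is moved stays moved. The work goes in short steps, Python scripts to look and compute and a tool call to move; the robot and the scene stay as the last step left them, time stands still between calls to the robot, and variables do not carry over. Pictures are saved under pics/ and viewed, at most 10 in all, crops included, and the job is handed in when it is done.

Besides the shell and the picture viewer there is one more tool, called as name([rows], argument=value, ...), one row to a line, values as JSON. servo_tool: Moves the arm, as the interface text tells. Its arguments: {"type":"object","properties":{"deltas":{"type":"array","items":{"type":"object","properties":{"tx":{"type":"number"},"ty":{"type":"number"},"tz":{"type":"number"},"ax":{"type":"number"},"ay":{"type":"number"},"az":{"type":"number"},"claw":{"type":"number"}}}}},"required":["deltas"]}

```bash
mkdir -p pics
cat > h.py <<'E'
from station import *
import numpy as np, cv2
def K(c): return np.array([[c['fx'],0,c['cx']],[0,c['fy'],c['cy']],[0,0,1.]])
def w(cam,p):
    return (np.array(calibration(cam)['cam_to_world'])@np.r_[p,1])[:3]
def px(cam,P):
    c=calibration(cam);T=np.linalg.inv(np.array(c['cam_to_world']))
    return cv2.projectPoints(np.atleast_2d(np.float64(P)),cv2.Rodrigues(T[:3,:3])[0],T[:3,3],K(c),np.float64(c['dist']))[0][:,0]
def ray(cam,uv,z):
    c=calibration(cam);M=np.array(c['cam_to_world'])
    q=cv2.undistortPoints(np.float64(uv).reshape(-1,1,2),K(c),np.float64(c['dist']))[:,0]
    d=np.c_[q,np.ones(len(q))]@M[:3,:3].T
    return M[:3,3]+d*((z-M[2,3])/d[:,2])[:,None]
E
python3 - <<'E'
from h import *
for cam in ['scene','top']:
    cv2.imwrite(f'pics/{cam}0.png',capture(cam))
    for l in ['tray','cap','spout_cap','collar','jug_open','neck','jug_capped_a']:
        for r in recognise(l,cam):
            p=w(cam,r['xyz']);print(cam,l,round(r['confidence'],2),p.round(3),px(cam,p)[0].round())
    print(np.array(calibration(cam)['cam_to_world']).round(3))
s=sense();print(s['time_s'],s['ee_rot'],s['tcp_pos'],s['gripper_width'])
E
```

```text
scene tray 0.83 [0.564 0.269 0.021] [441. 288.]
scene tray 0.56 [ 0.559 -0.009  0.119] [314. 271.]
scene cap 0.94 [0.672 0.046 0.028] [357. 339.]
scene cap 0.86 [0.372 0.198 0.024] [382. 242.]
scene cap 0.81 [0.387 0.344 0.024] [440. 237.]
scene cap 0.81 [0.33  0.274 0.022] [405. 229.]
scene cap 0.72 [0.523 0.19  0.043] [401. 274.]
scene cap 0.25 [ 0.558 -0.009  0.119] [314. 271.]
scene spout_cap 0.9 [0.54  0.27  0.028] [437. 278.]
scene spout_cap 0.3 [0.562 0.267 0.02 ] [440. 287.]
scene collar 0.72 [0.557 0.354 0.028] [476. 276.]
scene jug_open 0.71 [ 0.562 -0.008  0.117] [315. 273.]
scene neck 0.72 [ 0.557 -0.008  0.119] [314. 270.]
scene jug_capped_a 0.78 [ 0.486 -0.339  0.127] [142. 273.]
scene jug_capped_a 0.56 [ 0.677 -0.214  0.133] [212. 325.]
scene jug_capped_a 0.56 [0.542 0.27  0.028] [438. 279.]
[[ 0.238  0.546 -0.804  1.376]
 [ 0.971 -0.151  0.184 -0.172]
 [-0.021 -0.824 -0.566  0.766]
 [ 0.     0.     0.     1.   ]]
top tray 0.89 [0.532 0.272 0.022] [208. 227.]
top cap 0.95 [0.51  0.198 0.041] [239. 238.]
top cap 0.88 [0.319 0.277 0.023] [190. 328.]
top cap 0.82 [0.357 0.202 0.031] [228. 312.]
top cap 0.8 [0.379 0.345 0.025] [162. 295.]
top cap 0.79 [0.657 0.047 0.025] [319. 180.]
top spout_cap 0.66 [0.53  0.269 0.026] [208. 227.]
top collar 0.55 [0.559 0.362 0.026] [168. 210.]
top jug_open 0.79 [ 0.498 -0.001  0.163] [337. 240.]
top neck 0.61 [ 0.495 -0.003  0.162] [338. 242.]
top jug_capped_a 0.82 [ 0.437 -0.326  0.158] [517. 291.]
top jug_capped_a 0.73 [ 0.609 -0.204  0.157] [452. 192.]
[[ 0.097 -0.974  0.205  0.327]
 [-0.995 -0.095  0.021  0.01 ]
 [-0.001 -0.206 -0.979  0.916]
 [ 0.     0.     0.     1.   ]]
0.8 [[-9.19178961e-01 -3.93840116e-01  3.53504059e-05]
 [-3.93840115e-01  9.19178961e-01  2.98141582e-05]
 [-4.42353609e-05  1.34821390e-05 -9.99999999e-01]] [ 0.24616651 -0.57443742  0.22254866] 0.9964087999100041
```

View pics/scene0.png

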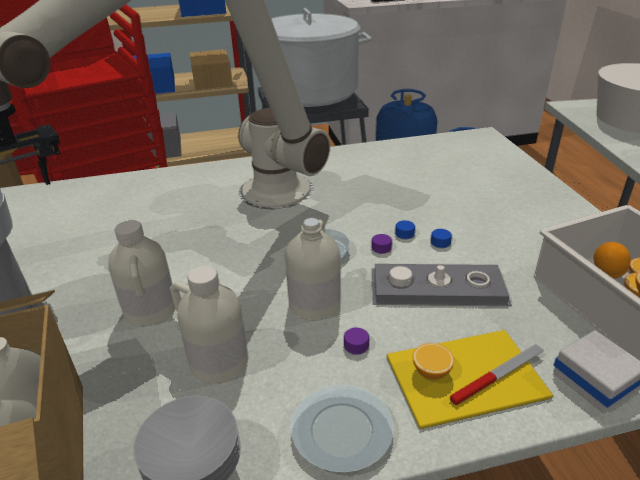

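View pics/top0.png

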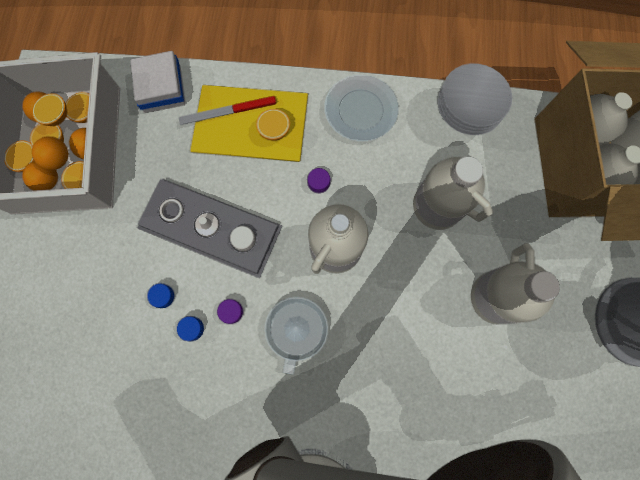

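Look-alikes (top view): the white cap in the tray at (242,237), purple at (319,180) and (230,311), blue at (160,295) and (190,328). The spout cap is at (206,224) and the collar at (171,210). I choose the white flat-topped one at (242,237), which is (401,276) in the scene view. The open jug is the one with a bare neck: top (340,223), scene (312,227).

Run:
```python
from h import *
from scipy.optimize import minimize
im={c:capture(c) for c in ['scene','top']}
def crop(i,u,v,s=25,k=12): return cv2.resize(i[v-s:v+s,u-s:u+s],(400,300) if 0 else (290,290),interpolation=cv2.INTER_CUBIC)
cv2.imwrite('pics/crop.png',np.vstack([np.hstack([crop(im['top'],242,237),crop(im['top'],340,225)]),np.hstack([crop(im['scene'],401,276),crop(im['scene'],312,232)])]))
t=np.linspace(0,2*np.pi,40)
def cyl(x,y,parts):
    return [np.vstack([np.c_[x+r*np.cos(t),y+r*np.sin(t),0*t+z] for z in zz]) for r,zz in parts]
def sil(cam,x,y,parts):
    m=np.zeros((480*4,640*4),np.uint8)
    for P in cyl(x,y,parts):
        cv2.fillConvexPoly(m,cv2.convexHull(np.int32(np.round((px(cam,P)+.5)*4))),1)
    return cv2.resize(m.astype(np.float32),(640,480),interpolation=cv2.INTER_AREA)
def fit(l,parts,x0,cams=('scene','top')):
    ms={}
    for c in cams:
        best=None
        for r in trace(l,c):
            m=r['mask'];vv,uu=np.nonzero(m);ctr=np.array([uu.mean(),vv.mean()])
            d=np.linalg.norm(ctr-px(c,[*x0,parts[0][1][0]])[0])
            if best is None or d<best[0]: best=(d,m,r['confidence'])
        ms[c]=best[1];print(l,c,best[0],best[2],best[1].sum())
    for cs in list(map(lambda c:[c],cams))+[cams]:
        f=lambda q:sum(np.abs(sil(c,*q,parts)-ms[c]).sum() for c in cs)
        r=minimize(f,x0,method='Nelder-Mead',options=dict(initial_simplex=[x0,[x0[0]+.01,x0[1]],[x0[0],x0[1]+.01]],xatol=2e-4))
        print(cs,r.x.round(4),r.fun)
fit('cap',[(.025,(.022,.039))],[.515,.195])
J=[(.056,(0.,.148)),(.04,(.148,.165)),(.017,(.179,.208)),(.0225,(.181,.184))]
fit('jug_open',J,[.53,-.003])
for c in ['scene','top']:
    for tr in trace('tray',c)[:1]:
        m=tr['mask'].astype(np.uint8);k=max(cv2.findContours(m,0,1)[0],key=cv2.contourArea)
        b=cv2.boxPoints(cv2.minAreaRect(k)) if c=='top' else None
        if b is not None: print(ray(c,b,.022).round(3))
```

```text
cap scene 2.725543662919615 0.65 407
cap top 0.7475995965612037 0.85 501
['scene'] [0.5154 0.1906] 19.5625
['top'] [0.5123 0.1943] 19.8125
('scene', 'top') [0.5129 0.1936] 90.1875
jug_open scene 34.49944794120959 0.57 4503
jug_open top 3.1132278677431104 0.63 3241
['scene'] [ 0.5142 -0.0014] 297.6875
['top'] [ 5.116e-01 -4.000e-04] 304.25
('scene', 'top') [ 5.118e-01 -4.000e-04] 616.9375
```

View pics/crop.png

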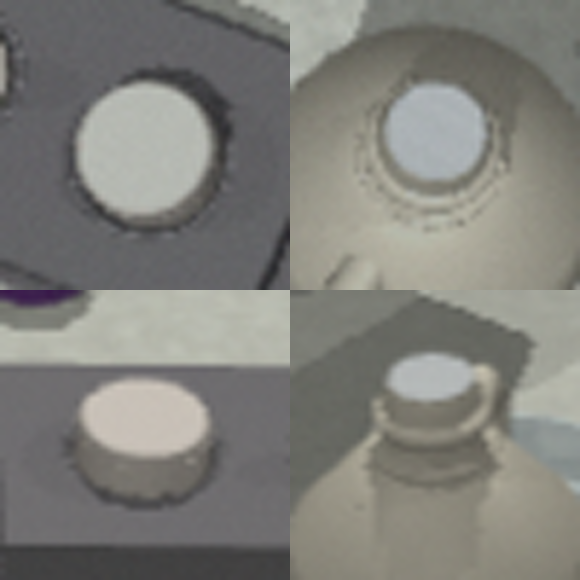

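The crop confirms it: a plain flat white cap, top face at top-view (242,238) and scene (401,273). The bare neck with blue-grey foil is at top-view (340,223) and scene (311,222). Now I'll refine both by segmenting the discs.

```bash
cat >> h.py <<'E'
from scipy.ndimage import label
def disc(im,seed,thr=22):
    f=im.astype(int);u,v=seed
    ref=np.median(f[v-2:v+3,u-2:u+3].reshape(-1,3),axis=0)
    L,_=label(np.abs(f-ref).max(2)<thr);m=L==L[v,u]
    vv,uu=np.nonzero(m)
    k=max(cv2.findContours(m.astype(np.uint8),0,1)[0],key=cv2.contourArea)
    return np.array([uu.mean(),vv.mean()]),m.sum(),cv2.fitEllipse(k)
def tri(uvs):
    A=np.zeros((3,3));b=np.zeros(3)
    for cam,uv in uvs.items():
        o=np.array(calibration(cam)['cam_to_world'])[:3,3];d=ray(cam,[uv],0)[0]-o;d/=np.linalg.norm(d)
        Q=np.eye(3)-np.outer(d,d);A+=Q;b+=Q@o
    return np.linalg.solve(A,b)
E
python3 - <<'E'
from h import *
im={c:capture(c) for c in ['scene','top']}
for n,z,s in [('cap',.039,{'scene':(401,272),'top':(242,237)}),('neck',.208,{'scene':(311,222),'top':(340,222)})]:
    uv={}
    for c in s:
        a,k,e=disc(im[c],s[c],18);uv[c]=a
        r=.025 if n=='cap' else .017
        p=ray(c,[a],z)[0];t=np.linspace(0,6.28,60)
        ex=cv2.fitEllipse(np.float32(px(c,np.c_[p[0]+r*np.cos(t),p[1]+r*np.sin(t),0*t+z])))
        print(n,c,a.round(1),k,np.round(e[1],1),'expected',np.round(ex[1],1),p.round(4))
    print('tri',tri(uv).round(4))
# jug axis handle direction & tray axis from the row of discs
p=ray('top',[(171,210),(242,237.5)],.03);d=p[0]-p[1];print('tray y ang',np.degrees(np.arctan2(d[1],d[0])),np.linalg.norm(d))
E
```

```text
cap scene [400.5 272.5] 201 [11.4 19.9] expected [14. 23.] [0.5132 0.1932 0.039 ]
cap top [241.3 237.2] 373 [20.5 21.4] expected [23.3 24.4] [0.5124 0.1941 0.039 ]
tri [0.5124 0.1939 0.0383]
neck scene [310.9 221.6] 82 [ 6.9 12.8] expected [ 9.4 17.6] [ 0.5178 -0.0027  0.208 ]
neck top [339.6 222.3] 211 [15.3 15.8] expected [19.6 20.3] [ 0.518  -0.0023  0.208 ]
tri [ 0.5179 -0.0025  0.2081]
tray y ang 74.27245754302304 0.1659673408444369
```

servo_tool([
  {"tz": -20, "claw": 87},
  {"tz": -50, "claw": 87},
  {"tx": -15, "ty": 16, "tz": -65, "claw": 87},
  {"tx": -40, "ty": 44, "tz": -70, "claw": 87},
  {"tx": -65, "ty": 71, "tz": -70, "claw": 87},
  {"tx": -90, "ty": 99, "tz": -70, "claw": 87},
  {"tx": -115, "ty": 126, "tz": -70, "claw": 87},
  {"tx": -140, "ty": 154, "tz": -70, "claw": 87},
  {"tx": -165, "ty": 181, "tz": -70, "claw": 87},
  {"tx": -190, "ty": 209, "tz": -70, "claw": 87},
  {"tx": -215, "ty": 236, "tz": -70, "claw": 87},
  {"tx": -240, "ty": 264, "tz": -70, "claw": 87},
])

```text
schema error: expected keys tx, ty, tz, ax, ay, az, claw
```

servo_tool([
  {"tx": -25, "ty": 27, "az": -0.07, "claw": 87},
  {"tx": -50, "ty": 55, "az": -0.15, "claw": 87},
  {"tx": -75, "ty": 82, "az": -0.23, "claw": 87},
  {"tx": -100, "ty": 110, "az": -0.31, "claw": 87},
  {"tx": -125, "ty": 137, "az": -0.39, "claw": 87},
  {"tx": -150, "ty": 165, "az": -0.47, "claw": 87},
  {"tx": -175, "ty": 192, "az": -0.55, "claw": 87},
  {"tx": -200, "ty": 220, "az": -0.63, "claw": 87},
  {"tx": -225, "ty": 247, "az": -0.71, "claw": 87},
  {"tx": -250, "ty": 275, "az": -0.79, "claw": 87},
  {"tx": -275, "ty": 302, "az": -0.86, "claw": 87},
  {"tx": -300, "ty": 330, "az": -0.892, "claw": 87},
])

```text
schema error: expected keys tx, ty, tz, ax, ay, az, claw
```

```bash
cat >> h.py <<'E'
def to(x,y,z,yaw=None):
    s=sense();R=np.array(s['ee_rot']);d=R.T@(np.array([x,y,z])-s['tcp_pos'])*1000
    print('t',s['time_s'],'tcp',np.round(s['tcp_pos'],4),'tool delta mm',d.round(1),'F',np.round(s['wrist_force'],1),'w',round(s['gripper_width']*87,1),'gf',round(float(np.max(s['gripper_force'])),1),'yaw',np.degrees(np.arctan2(R[1,1],R[0,1])).round(1),'tilt',R[:2,2].round(4),'j',np.round(s['joints'],0))
E
python3 -c "
from h import *
to(.5127,.1937,.024)"
```

```text
t 1.3 tcp [ 0.2462 -0.5745  0.2225] tool delta mm [-547.5  601.1  198.5] F [-0.5  0.2 -0.3] w 86.5 gf 0.0 yaw 113.2 tilt [ 0. -0.] j [-52.  22.   0.  -0. -68. -15.]
```

servo_tool([
  {"tx": 0, "ty": 0, "tz": -20, "ax": 0, "ay": 0, "az": 0, "claw": 87},
  {"tx": 0, "ty": 0, "tz": -50, "ax": 0, "ay": 0, "az": 0, "claw": 87},
  {"tx": -15, "ty": 16, "tz": -65, "ax": 0, "ay": 0, "az": 0, "claw": 87},
  {"tx": -40, "ty": 44, "tz": -70, "ax": 0, "ay": 0, "az": 0, "claw": 87},
  {"tx": -65, "ty": 71, "tz": -70, "ax": 0, "ay": 0, "az": 0, "claw": 87},
  {"tx": -90, "ty": 99, "tz": -70, "ax": 0, "ay": 0, "az": 0, "claw": 87},
  {"tx": -115, "ty": 126, "tz": -70, "ax": 0, "ay": 0, "az": 0, "claw": 87},
  {"tx": -140, "ty": 154, "tz": -70, "ax": 0, "ay": 0, "az": 0, "claw": 87},
  {"tx": -165, "ty": 181, "tz": -70, "ax": 0, "ay": 0, "az": 0, "claw": 87},
  {"tx": -190, "ty": 209, "tz": -70, "ax": 0, "ay": 0, "az": 0, "claw": 87},
  {"tx": -215, "ty": 236, "tz": -70, "ax": 0, "ay": 0, "az": 0, "claw": 87},
  {"tx": -240, "ty": 264, "tz": -70, "ax": 0, "ay": 0, "az": 0, "claw": 87},
])

```text
time_s: 2.3
tcp_pos: [0.3629, -0.2357, 0.2929]
ee_rot: [[-0.919, -0.394, 0.001], [-0.394, 0.919, -0.0], [-0.001, -0.001, -1.0]]
wrist_force: [1.8, -0.1, 0.2]
gripper_width: 0.999
gripper_force: 0.0
```

servo_tool([
  {"tx": -25, "ty": 27, "tz": 0, "ax": 0, "ay": 0, "az": -0.08, "claw": 87},
  {"tx": -50, "ty": 55, "tz": 0, "ax": 0, "ay": 0, "az": -0.16, "claw": 87},
  {"tx": -75, "ty": 82, "tz": 0, "ax": 0, "ay": 0, "az": -0.24, "claw": 87},
  {"tx": -100, "ty": 110, "tz": 0, "ax": 0, "ay": 0, "az": -0.32, "claw": 87},
  {"tx": -125, "ty": 137, "tz": 0, "ax": 0, "ay": 0, "az": -0.4, "claw": 87},
  {"tx": -150, "ty": 165, "tz": 0, "ax": 0, "ay": 0, "az": -0.48, "claw": 87},
  {"tx": -175, "ty": 192, "tz": 0, "ax": 0, "ay": 0, "az": -0.56, "claw": 87},
  {"tx": -200, "ty": 220, "tz": 0, "ax": 0, "ay": 0, "az": -0.64, "claw": 87},
  {"tx": -225, "ty": 247, "tz": 0, "ax": 0, "ay": 0, "az": -0.72, "claw": 87},
  {"tx": -250, "ty": 275, "tz": 0, "ax": 0, "ay": 0, "az": -0.8, "claw": 87},
  {"tx": -275, "ty": 302, "tz": 0, "ax": 0, "ay": 0, "az": -0.86, "claw": 87},
  {"tx": -300, "ty": 330, "tz": 0, "ax": 0, "ay": 0, "az": -0.892, "claw": 87},
])

```text
time_s: 3.3
tcp_pos: [0.5088, 0.186, 0.2928]
ee_rot: [[-0.268, -0.964, 0.001], [-0.964, 0.268, 0.0], [-0.0, -0.0, -1.0]]
wrist_force: [0.5, -0.3, -0.4]
gripper_width: 0.998
gripper_force: 0.0
```

```bash
python3 -c "
from h import *
to(.5127,.1937,.025)"
```

```text
t 3.3 tcp [0.5088 0.186  0.2928] tool delta mm [ -8.3  -1.6 267.8] F [ 0.5 -0.3 -0.4] w 86.9 gf 0.0 yaw 164.5 tilt [0.0005 0.0002] j [ 37.  11.  -4.   0. -74. -53.]
```

servo_tool([
  {"tx": -5, "ty": -1, "tz": 25, "ax": 0, "ay": 0, "az": 0, "claw": 87},
  {"tx": -9, "ty": -1.6, "tz": 60, "ax": 0, "ay": 0, "az": 0, "claw": 87},
  {"tx": -9, "ty": -1.6, "tz": 95, "ax": 0, "ay": 0, "az": 0, "claw": 87},
  {"tx": -9, "ty": -1.6, "tz": 130, "ax": 0, "ay": 0, "az": 0, "claw": 87},
  {"tx": -9, "ty": -1.6, "tz": 160, "ax": 0, "ay": 0, "az": 0, "claw": 87},
  {"tx": -9, "ty": -1.6, "tz": 185, "ax": 0, "ay": 0, "az": 0, "claw": 87},
  {"tx": -9, "ty": -1.6, "tz": 200, "ax": 0, "ay": 0, "az": 0, "claw": 87},
  {"tx": -9, "ty": -1.6, "tz": 210, "ax": 0, "ay": 0, "az": 0, "claw": 87},
  {"tx": -9, "ty": -1.6, "tz": 210, "ax": 0, "ay": 0, "az": 0, "claw": 87},
  {"tx": -9, "ty": -1.6, "tz": 210, "ax": 0, "ay": 0, "az": 0, "claw": 87},
])

```text
time_s: 4.13
tcp_pos: [0.513, 0.1926, 0.0829]
ee_rot: [[-0.27, -0.963, 0.001], [-0.963, 0.27, -0.0], [-0.0, -0.001, -1.0]]
wrist_force: [-0.0, -0.2, 0.7]
gripper_width: 1.0
gripper_force: 0.0
```

```bash
python3 -c "
from h import *
to(.5127,.1937,.0245)
cv2.imwrite('pics/pre.png',np.hstack([cv2.resize(capture('scene')[170:320,320:520],(400,300)),cv2.resize(capture('top')[150:300,150:350],(400,300))]))"
```

```text
t 4.1333 tcp [0.513  0.1926 0.0829] tool delta mm [-0.9  0.6 58.4] F [-0.  -0.2  0.7] w 87.0 gf 0.0 yaw 164.3 tilt [ 0.0005 -0.0001] j [ 38.  23. -21.   0. -46. -53.]
```

View pics/pre.png

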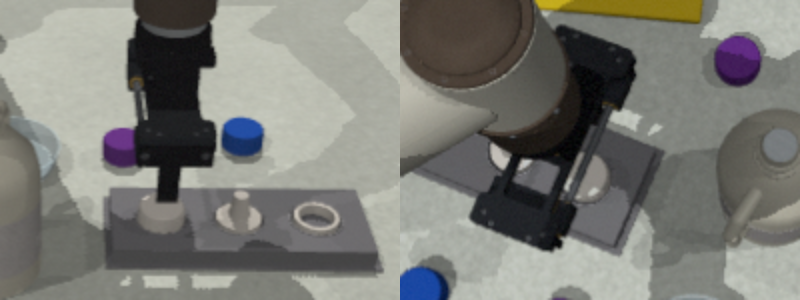

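The scene crop (left) shows the finger in front of the cap at (166,200), with the cap at (161,213). The gripper straddles the cap and clears the spout cap. Descend and grip.

servo_tool([
  {"tx": -1, "ty": 0.6, "tz": 15, "ax": 0, "ay": 0, "az": 0, "claw": 87},
  {"tx": -1, "ty": 0.6, "tz": 35, "ax": 0, "ay": 0, "az": 0, "claw": 87},
  {"tx": -1, "ty": 0.6, "tz": 48, "ax": 0, "ay": 0, "az": 0, "claw": 80},
  {"tx": -1, "ty": 0.6, "tz": 55, "ax": 0, "ay": 0, "az": 0, "claw": 70},
  {"tx": -1, "ty": 0.6, "tz": 58, "ax": 0, "ay": 0, "az": 0, "claw": 62},
  {"tx": -1, "ty": 0.6, "tz": 58, "ax": 0, "ay": 0, "az": 0, "claw": 56},
  {"tx": -1, "ty": 0.6, "tz": 58, "ax": 0, "ay": 0, "az": 0, "claw": 52},
  {"tx": -1, "ty": 0.6, "tz": 58, "ax": 0, "ay": 0, "az": 0, "claw": 49},
  {"tx": -1, "ty": 0.6, "tz": 58, "ax": 0, "ay": 0, "az": 0, "claw": 46},
  {"tx": -1, "ty": 0.6, "tz": 58, "ax": 0, "ay": 0, "az": 0, "claw": 44},
  {"tx": -1, "ty": 0.6, "tz": 58, "ax": 0, "ay": 0, "az": 0, "claw": 44},
  {"tx": -1, "ty": 0.6, "tz": 58, "ax": 0, "ay": 0, "az": 0, "claw": 44},
])

```text
time_s: 5.23
tcp_pos: [0.5128, 0.194, 0.0254]
ee_rot: [[-0.27, -0.963, 0.001], [-0.963, 0.27, 0.001], [-0.001, -0.001, -1.0]]
wrist_force: [-1.8, 0.1, 4.9]
gripper_width: 0.571
gripper_force: 30.0
```

```bash
python3 -c "
from h import *
to(.5127,.1937,.0245)"
```

```text
t 5.2333 tcp [0.5128 0.194  0.0254] tool delta mm [0.3 0.1 0.9] F [-1.8  0.1  4.9] w 49.7 gf 30.0 yaw 164.3 tilt [0.0015 0.0008] j [ 38.  28. -24.   0. -38. -53.]
```

servo_tool([
  {"tx": 0, "ty": 0, "tz": -4, "ax": 0, "ay": 0, "az": 0, "claw": 40},
  {"tx": 0, "ty": 0, "tz": -12, "ax": 0, "ay": 0, "az": 0, "claw": 40},
  {"tx": 0, "ty": 0, "tz": -28, "ax": 0, "ay": 0, "az": 0, "claw": 40},
  {"tx": 0, "ty": 0, "tz": -55, "ax": 0, "ay": 0, "az": 0, "claw": 40},
  {"tx": 0, "ty": 0, "tz": -85, "ax": 0, "ay": 0, "az": 0, "claw": 40},
  {"tx": 0, "ty": 0, "tz": -118, "ax": 0, "ay": 0, "az": 0, "claw": 40},
  {"tx": 0, "ty": 0, "tz": -150, "ax": 0, "ay": 0, "az": 0, "claw": 40},
  {"tx": 0, "ty": 0, "tz": -180, "ax": 0, "ay": 0, "az": 0, "claw": 40},
  {"tx": 0, "ty": 0, "tz": -205, "ax": 0, "ay": 0, "az": 0, "claw": 40},
  {"tx": 0, "ty": 0, "tz": -220, "ax": 0, "ay": 0, "az": 0, "claw": 40},
  {"tx": 0, "ty": 0, "tz": -225, "ax": 0, "ay": 0, "az": 0, "claw": 40},
  {"tx": 0, "ty": 0, "tz": -225, "ax": 0, "ay": 0, "az": 0, "claw": 40},
])

```text
time_s: 6.23
tcp_pos: [0.5123, 0.1936, 0.2509]
ee_rot: [[-0.271, -0.963, 0.002], [-0.963, 0.271, 0.002], [-0.002, -0.001, -1.0]]
wrist_force: [0.3, -0.3, -1.0]
gripper_width: 0.567
gripper_force: 30.0
```

```bash
python3 -c "
from h import *
to(.518,-.0025,.25)
cv2.imwrite('pics/lift.png',np.hstack([cv2.resize(capture('scene')[120:320,300:500],(400,400)),cv2.resize(capture('top')[130:330,150:350],(400,400))]))"
```

```text
t 6.2333 tcp [0.5123 0.1936 0.2509] tool delta mm [187.3 -58.6   0.6] F [ 0.3 -0.3 -1. ] w 49.4 gf 30.0 yaw 164.3 tilt [0.0017 0.0016] j [ 38.  13.  -8.  -0. -69. -53.]
```

View pics/lift.png

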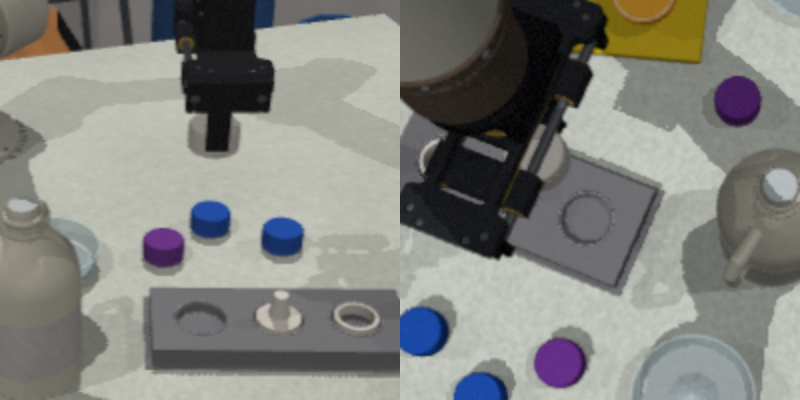

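The cap is held straight at left-crop (213,135), its cavity is empty at (202,320), and the other closures are undisturbed. Moving over the neck.

servo_tool([
  {"tx": 8, "ty": -2.5, "tz": 0, "ax": 0, "ay": 0, "az": 0, "claw": 40},
  {"tx": 28, "ty": -9, "tz": 0, "ax": 0, "ay": 0, "az": 0, "claw": 40},
  {"tx": 55, "ty": -17, "tz": 0, "ax": 0, "ay": 0, "az": 0, "claw": 40},
  {"tx": 85, "ty": -27, "tz": 0, "ax": 0, "ay": 0, "az": 0, "claw": 40},
  {"tx": 115, "ty": -36, "tz": 0, "ax": 0, "ay": 0, "az": 0, "claw": 40},
  {"tx": 142, "ty": -44, "tz": 0, "ax": 0, "ay": 0, "az": 0, "claw": 40},
  {"tx": 165, "ty": -52, "tz": 0, "ax": 0, "ay": 0, "az": 0, "claw": 40},
  {"tx": 180, "ty": -56.5, "tz": 0, "ax": 0, "ay": 0, "az": 0, "claw": 40},
  {"tx": 187, "ty": -58.6, "tz": 0, "ax": 0, "ay": 0, "az": 0, "claw": 40},
  {"tx": 187, "ty": -58.6, "tz": 0, "ax": 0, "ay": 0, "az": 0, "claw": 40},
  {"tx": 187, "ty": -58.6, "tz": 0, "ax": 0, "ay": 0, "az": 0, "claw": 40},
])

```text
time_s: 7.25
tcp_pos: [0.5177, -0.0025, 0.2488]
ee_rot: [[-0.271, -0.963, -0.001], [-0.963, 0.271, -0.0], [0.001, 0.001, -1.0]]
wrist_force: [0.6, -0.0, 0.2]
gripper_width: 0.573
gripper_force: 30.0
```

Run:
```python
from h import *
to(.518,-.0025,.222)
s=sense();p=np.array(s['tcp_pos']);R=np.array(s['ee_rot'])
a,b=capture('scene'),capture('top')
t=np.linspace(0,6.28,60)
def ov(im,cam,c,r,col,u,v,S,k):
    q=px(cam,np.c_[c[0]+r*np.cos(t),c[1]+r*np.sin(t),0*t+c[2]])
    cv2.polylines(im,[np.int32((q-[u,v]+.5)*k*16)],True,col,1,cv2.LINE_AA,4)
out=[]
for im,cam,u,v in [(a,'scene',272,165),(b,'top',290,180)]:
    z=cv2.resize(im[v:v+80,u:u+80],(400,400),interpolation=cv2.INTER_CUBIC)
    ov(z,cam,p+[0,0,-.0124],.025,(0,0,255),u,v,80,5);ov(z,cam,p+[0,0,.0136],.025,(0,255,255),u,v,80,5)
    ov(z,cam,[.518,-.0025,.208],.017,(0,255,0),u,v,80,5)
    out.append(z)
cv2.imwrite('pics/over.png',np.hstack(out))
```

```text
t 7.25 tcp [ 0.5177 -0.0025  0.2488] tool delta mm [-0.1 -0.3 26.8] F [ 0.6 -0.   0.2] w 49.9 gf 30.0 yaw 164.3 tilt [-0.0015 -0.0002] j [ 18.  11. -12.  -0. -68. -33.]
```

View pics/over.png

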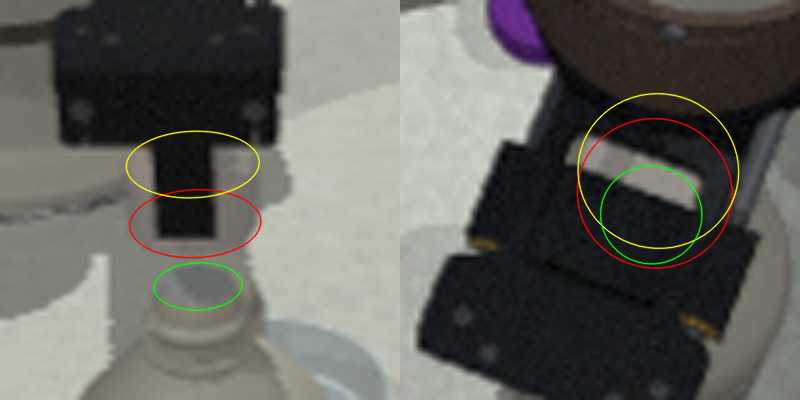

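The overlay agrees. In the left image the cap lies between the yellow and red rings, about columns 128 to 260, and the neck foil is centred on the green ring at (198,287). Lowering slowly.

servo_tool([
  {"tx": 0, "ty": -0.3, "tz": 6, "ax": 0, "ay": 0, "az": 0, "claw": 40},
  {"tx": 0, "ty": -0.3, "tz": 14, "ax": 0, "ay": 0, "az": 0, "claw": 40},
  {"tx": 0, "ty": -0.3, "tz": 20, "ax": 0, "ay": 0, "az": 0, "claw": 40},
  {"tx": 0, "ty": -0.3, "tz": 24, "ax": 0, "ay": 0, "az": 0, "claw": 40},
  {"tx": 0, "ty": -0.3, "tz": 26, "ax": 0, "ay": 0, "az": 0, "claw": 40},
  {"tx": 0, "ty": -0.3, "tz": 28, "ax": 0, "ay": 0, "az": 0, "claw": 40},
  {"tx": 0, "ty": -0.3, "tz": 30, "ax": 0, "ay": 0, "az": 0, "claw": 40},
  {"tx": 0, "ty": -0.3, "tz": 31, "ax": 0, "ay": 0, "az": 0, "claw": 40},
])

```text
time_s: 8.02
tcp_pos: [0.5184, -0.0024, 0.2184]
ee_rot: [[-0.271, -0.963, 0.0], [-0.963, 0.271, 0.0], [-0.0, -0.0, -1.0]]
wrist_force: [0.4, 0.9, -0.0]
gripper_width: 0.569
gripper_force: 30.0
```

servo_tool([
  {"tx": 0, "ty": 0, "tz": 1, "ax": 0, "ay": 0, "az": 0, "claw": 40},
  {"tx": 0, "ty": 0, "tz": 2, "ax": 0, "ay": 0, "az": 0, "claw": 40},
  {"tx": 0, "ty": 0, "tz": 3, "ax": 0, "ay": 0, "az": 0, "claw": 40},
  {"tx": 0, "ty": 0, "tz": 4, "ax": 0, "ay": 0, "az": 0, "claw": 40},
  {"tx": 0, "ty": 0, "tz": 5, "ax": 0, "ay": 0, "az": 0, "claw": 40},
  {"tx": 0, "ty": 0, "tz": 6, "ax": 0, "ay": 0, "az": 0, "claw": 40},
  {"tx": 0, "ty": 0, "tz": 6, "ax": 0, "ay": 0, "az": 0, "claw": 40},
  {"tx": 0, "ty": 0, "tz": 6, "ax": 0, "ay": 0, "az": 0, "claw": 40},
])

```text
time_s: 8.68
tcp_pos: [0.5183, -0.0024, 0.2125]
ee_rot: [[-0.271, -0.963, -0.0], [-0.963, 0.271, -0.0], [0.0, 0.0, -1.0]]
wrist_force: [0.2, -0.0, 0.3]
gripper_width: 0.568
gripper_force: 30.0
```

servo_tool([
  {"tx": 0, "ty": 0, "tz": 1, "ax": 0, "ay": 0, "az": 0, "claw": 40},
  {"tx": 0, "ty": 0, "tz": 2, "ax": 0, "ay": 0, "az": 0, "claw": 40},
  {"tx": 0, "ty": 0, "tz": 2.5, "ax": 0, "ay": 0, "az": 0, "claw": 40},
  {"tx": 0, "ty": 0, "tz": 3, "ax": 0, "ay": 0, "az": 0, "claw": 40},
  {"tx": 0, "ty": 0, "tz": 3, "ax": 0, "ay": 0, "az": 0, "claw": 40},
])

```text
time_s: 9.1
tcp_pos: [0.5188, -0.0024, 0.21]
ee_rot: [[-0.27, -0.963, 0.001], [-0.963, 0.27, -0.0], [-0.0, -0.001, -1.0]]
wrist_force: [0.7, -0.4, 0.9]
gripper_width: 0.567
gripper_force: 30.0
```

```bash
python3 -c "
from h import *
to(.518,-.0025,.2095);print(sense()['moment'])"
```

```text
t 9.1 tcp [ 0.5188 -0.0024  0.21  ] tool delta mm [0.3 0.7 0.5] F [ 0.7 -0.4  0.9] w 49.3 gf 30.0 yaw 164.3 tilt [ 0.0012 -0.0001] j [ 18.  12. -15.   0. -62. -33.]
[-0.10551215 -0.03796992 -0.00072997]
```

servo_tool([
  {"tx": 0, "ty": 0, "tz": 0, "ax": 0, "ay": 0, "az": 0, "claw": 52},
  {"tx": 0, "ty": 0, "tz": 0, "ax": 0, "ay": 0, "az": 0, "claw": 58},
  {"tx": 0, "ty": 0, "tz": 0, "ax": 0, "ay": 0, "az": 0, "claw": 70},
  {"tx": 0, "ty": 0, "tz": 0, "ax": 0, "ay": 0, "az": 0, "claw": 75},
  {"tx": 0, "ty": 0, "tz": 0, "ax": 0, "ay": 0, "az": 0, "claw": 75},
  {"tx": 0, "ty": 0, "tz": -6, "ax": 0, "ay": 0, "az": 0, "claw": 75},
  {"tx": 0, "ty": 0, "tz": -20, "ax": 0, "ay": 0, "az": 0, "claw": 75},
  {"tx": 0, "ty": 0, "tz": -36, "ax": 0, "ay": 0, "az": 0, "claw": 75},
  {"tx": 0, "ty": 0, "tz": -48, "ax": 0, "ay": 0, "az": 0, "claw": 60},
  {"tx": 0, "ty": 0, "tz": -55, "ax": 0, "ay": 0, "az": 0, "claw": 40},
  {"tx": 0, "ty": 0, "tz": -55, "ax": 0, "ay": 0, "az": 0, "claw": 10},
  {"tx": 0, "ty": 0, "tz": -55, "ax": 0, "ay": 0, "az": 0, "claw": 0},
])

```text
time_s: 10.1
tcp_pos: [0.5182, -0.0023, 0.2645]
ee_rot: [[-0.271, -0.963, 0.0], [-0.963, 0.271, 0.0], [-0.0, 0.0, -1.0]]
wrist_force: [-0.0, -0.0, -0.1]
gripper_width: 0.644
gripper_force: 0.0
```

servo_tool([
  {"tx": 0, "ty": 0, "tz": 0, "ax": 0, "ay": 0, "az": 0, "claw": 0},
  {"tx": 0, "ty": 0, "tz": 0, "ax": 0, "ay": 0, "az": 0, "claw": 0},
  {"tx": 0, "ty": 0, "tz": 0, "ax": 0, "ay": 0, "az": 0, "claw": 0},
  {"tx": 0, "ty": 0, "tz": 0, "ax": 0, "ay": 0, "az": 0, "claw": 0},
])

```text
time_s: 10.43
tcp_pos: [0.5182, -0.0024, 0.264]
ee_rot: [[-0.271, -0.963, -0.001], [-0.963, 0.271, -0.0], [0.001, 0.001, -1.0]]
wrist_force: [-0.8, -0.2, 0.1]
gripper_width: 0.341
gripper_force: 0.0
```

Run:
```python
from h import *
to(.518,-.0025,.230)
a,b=capture('scene'),capture('top')
t=np.linspace(0,6.28,60);out=[]
for im,cam,u,v in [(a,'scene',272,165),(b,'top',290,180)]:
    z=cv2.resize(im[v:v+80,u:u+80],(400,400),interpolation=cv2.INTER_CUBIC)
    q=px(cam,np.c_[.518+.025*np.cos(t),-.0025+.025*np.sin(t),0*t+.224])
    cv2.polylines(z,[np.int32((q-[u,v]+.5)*80)],True,(0,255,255),1,cv2.LINE_AA,4)
    out.append(z)
cv2.imwrite('pics/rel.png',np.hstack(out))
```

```text
t 10.4333 tcp [ 0.5182 -0.0024  0.264 ] tool delta mm [ 0.1  0.1 34. ] F [-0.8 -0.2  0.1] w 29.6 gf 0.0 yaw 164.3 tilt [-0.0011 -0.0003] j [ 18.  10. -10.  -0. -70. -33.]
```

View pics/rel.png

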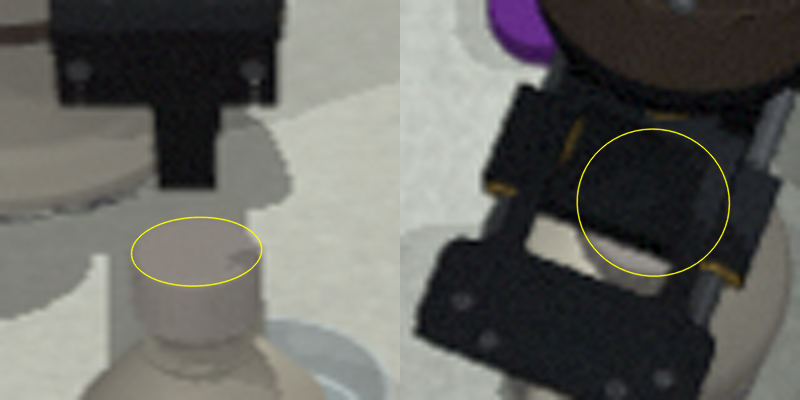

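The cap sits level on the neck at left-crop (197,250), matching the predicted ring at z 224 mm, with the fingers above it. I'll finish closing and approach.

servo_tool([
  {"tx": 0, "ty": 0, "tz": 0, "ax": 0, "ay": 0, "az": 0, "claw": 0},
  {"tx": 0, "ty": 0, "tz": 0, "ax": 0, "ay": 0, "az": 0, "claw": 0},
  {"tx": 0, "ty": 0, "tz": 0, "ax": 0, "ay": 0, "az": 0, "claw": 0},
  {"tx": 0, "ty": 0, "tz": 6, "ax": 0, "ay": 0, "az": 0, "claw": 0},
  {"tx": 0, "ty": 0, "tz": 14, "ax": 0, "ay": 0, "az": 0, "claw": 0},
  {"tx": 0, "ty": 0, "tz": 22, "ax": 0, "ay": 0, "az": 0, "claw": 0},
  {"tx": 0, "ty": 0, "tz": 28, "ax": 0, "ay": 0, "az": 0, "claw": 0},
  {"tx": 0, "ty": 0, "tz": 32, "ax": 0, "ay": 0, "az": 0, "claw": 0},
  {"tx": 0, "ty": 0, "tz": 34, "ax": 0, "ay": 0, "az": 0, "claw": 0},
  {"tx": 0, "ty": 0, "tz": 36, "ax": 0, "ay": 0, "az": 0, "claw": 0},
  {"tx": 0, "ty": 0, "tz": 36, "ax": 0, "ay": 0, "az": 0, "claw": 0},
])

```text
time_s: 11.45
tcp_pos: [0.5183, -0.0024, 0.2282]
ee_rot: [[-0.271, -0.963, -0.001], [-0.963, 0.271, -0.0], [0.0, 0.0, -1.0]]
wrist_force: [-0.1, 0.2, 0.4]
gripper_width: 0.008
gripper_force: 0.0
```

servo_tool([
  {"tx": 0, "ty": 0, "tz": 1, "ax": 0, "ay": 0, "az": 0, "claw": 0},
  {"tx": 0, "ty": 0, "tz": 2, "ax": 0, "ay": 0, "az": 0, "claw": 0},
  {"tx": 0, "ty": 0, "tz": 3, "ax": 0, "ay": 0, "az": 0, "claw": 0},
  {"tx": 0, "ty": 0, "tz": 4, "ax": 0, "ay": 0, "az": 0, "claw": 0},
  {"tx": 0, "ty": 0, "tz": 5, "ax": 0, "ay": 0, "az": 0, "claw": 0},
])

```text
time_s: 11.87
tcp_pos: [0.5185, -0.0024, 0.2238]
ee_rot: [[-0.27, -0.963, 0.001], [-0.963, 0.27, -0.0], [-0.0, -0.001, -1.0]]
wrist_force: [-0.5, 0.7, 3.0]
gripper_width: 0.007
gripper_force: 2.0
```

servo_tool([
  {"tx": 0, "ty": 0, "tz": 0.7, "ax": 0, "ay": 0, "az": 0, "claw": 0},
  {"tx": 0, "ty": 0, "tz": 1.4, "ax": 0, "ay": 0, "az": 0, "claw": 0},
  {"tx": 0, "ty": 0, "tz": 2.1, "ax": 0, "ay": 0, "az": 0, "claw": 0},
  {"tx": 0, "ty": 0, "tz": 2.8, "ax": 0, "ay": 0, "az": 0, "claw": 0},
  {"tx": 0, "ty": 0, "tz": 3.5, "ax": 0, "ay": 0, "az": 0, "claw": 0},
])

```text
time_s: 12.28
tcp_pos: [0.5202, -0.0026, 0.223]
ee_rot: [[-0.269, -0.963, 0.006], [-0.963, 0.269, -0.001], [-0.001, -0.006, -1.0]]
wrist_force: [-0.9, -0.2, 10.1]
gripper_width: 0.006
gripper_force: 5.5
```

servo_tool([
  {"tx": 0, "ty": 0, "tz": 0.7, "ax": 0, "ay": 0, "az": 0, "claw": 0},
  {"tx": 0, "ty": 0, "tz": 1.4, "ax": 0, "ay": 0, "az": 0, "claw": 0},
  {"tx": 0, "ty": 0, "tz": 2.1, "ax": 0, "ay": 0, "az": 0, "claw": 0},
  {"tx": 0, "ty": 0, "tz": 2.8, "ax": 0, "ay": 0, "az": 0, "claw": 0},
])

```text
time_s: 12.62
tcp_pos: [0.5218, -0.0027, 0.2218]
ee_rot: [[-0.269, -0.963, 0.01], [-0.963, 0.269, -0.001], [-0.002, -0.01, -1.0]]
wrist_force: [1.0, -1.3, 13.1]
gripper_width: 0.005
gripper_force: 6.7
```

servo_tool([
  {"tx": 0.3, "ty": 1, "tz": 0, "ax": -0.004, "ay": 0, "az": 0, "claw": 0},
  {"tx": 0.6, "ty": 2, "tz": 0, "ax": -0.008, "ay": 0, "az": 0, "claw": 0},
  {"tx": 0.9, "ty": 3.3, "tz": 0, "ax": -0.011, "ay": 0, "az": 0, "claw": 0},
  {"tx": 0.9, "ty": 3.3, "tz": 0, "ax": -0.011, "ay": 0, "az": 0, "claw": 0},
])

```text
time_s: 12.95
tcp_pos: [0.5154, -0.0022, 0.2181]
ee_rot: [[-0.271, -0.963, -0.009], [-0.963, 0.271, 0.004], [-0.001, 0.009, -1.0]]
wrist_force: [-0.3, 1.8, 1.9]
gripper_width: 0.005
gripper_force: 0.7
```

Run:
```python
from h import *
to(.518,-.0025,.212);print(np.round(sense()['moment'],2))
a,b=capture('scene'),capture('top')
t=np.linspace(0,6.28,60);out=[]
for im,cam,u,v in [(a,'scene',272,165),(b,'top',290,180)]:
    z=cv2.resize(im[v:v+80,u:u+80],(400,400),interpolation=cv2.INTER_CUBIC)
    q=px(cam,np.c_[.518+.025*np.cos(t),-.0025+.025*np.sin(t),0*t+.222])
    cv2.polylines(z,[np.int32((q-[u,v]+.5)*80)],True,(0,255,255),1,cv2.LINE_AA,4)
    out.append(z)
cv2.imwrite('pics/press.png',np.hstack(out))
```

```text
t 12.95 tcp [ 0.5154 -0.0022  0.2181] tool delta mm [-0.4 -2.7  6. ] F [-0.3  1.8  1.9] w 0.4 gf 0.7 yaw 164.3 tilt [-0.0087  0.0037] j [ 18.  12. -15.  -0. -64. -33.]
[ 0.14  0.06 -0.01]
```

View pics/press.png

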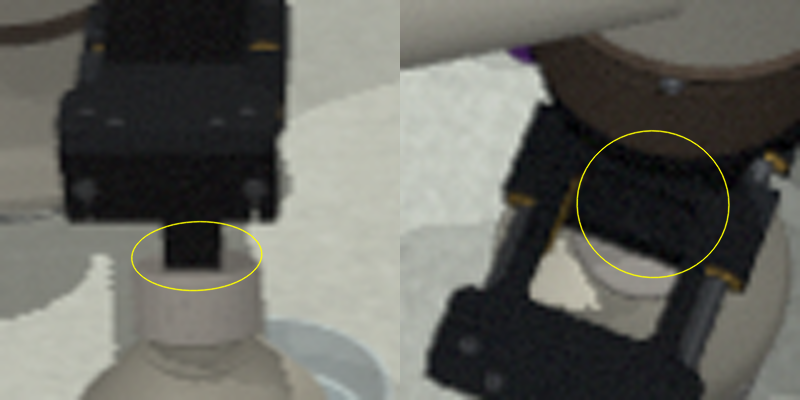

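The force fell from 13 N to 2 N and the tip dropped to 218 mm, so it clicked. The cap sits level at left-crop (198,290). Now pressing home.

servo_tool([
  {"tx": 0, "ty": 0, "tz": 1, "ax": 0, "ay": 0, "az": 0, "claw": 0},
  {"tx": 0, "ty": 0, "tz": 2, "ax": 0, "ay": 0, "az": 0, "claw": 0},
  {"tx": 0, "ty": 0, "tz": 3, "ax": 0, "ay": 0, "az": 0, "claw": 0},
  {"tx": 0, "ty": 0, "tz": 4, "ax": 0, "ay": 0, "az": 0, "claw": 0},
  {"tx": 0, "ty": 0, "tz": 5, "ax": 0, "ay": 0, "az": 0, "claw": 0},
  {"tx": 0, "ty": 0, "tz": 6, "ax": 0, "ay": 0, "az": 0, "claw": 0},
])

```text
time_s: 13.55
tcp_pos: [0.5144, -0.0024, 0.2124]
ee_rot: [[-0.27, -0.963, -0.012], [-0.963, 0.27, 0.002], [0.001, 0.012, -1.0]]
wrist_force: [-5.4, 2.1, 14.2]
gripper_width: 0.004
gripper_force: 7.2
```

servo_tool([
  {"tx": 0, "ty": 0, "tz": 1, "ax": 0, "ay": 0, "az": 0, "claw": 0},
  {"tx": 0, "ty": 0, "tz": 2, "ax": 0, "ay": 0, "az": 0, "claw": 0},
  {"tx": 0, "ty": 0, "tz": 3, "ax": 0, "ay": 0, "az": 0, "claw": 0},
  {"tx": 0, "ty": 0, "tz": 3, "ax": 0, "ay": 0, "az": 0, "claw": 0},
])

```text
time_s: 13.88
tcp_pos: [0.5147, -0.0025, 0.2123]
ee_rot: [[-0.269, -0.963, -0.009], [-0.963, 0.269, 0.002], [0.001, 0.009, -1.0]]
wrist_force: [-8.0, 2.6, 21.3]
gripper_width: 0.005
gripper_force: 10.9
```

servo_tool([
  {"tx": 0.2, "ty": 0.7, "tz": 0.3, "ax": 0, "ay": 0, "az": 0, "claw": 0},
  {"tx": 0.4, "ty": 1.4, "tz": 0.7, "ax": 0, "ay": 0, "az": 0, "claw": 0},
  {"tx": 0.6, "ty": 2, "tz": 1, "ax": 0, "ay": 0, "az": 0, "claw": 0},
  {"tx": 0.6, "ty": 2, "tz": 1.5, "ax": 0, "ay": 0, "az": 0, "claw": 0},
  {"tx": 0.6, "ty": 2, "tz": 1.5, "ax": 0, "ay": 0, "az": 0, "claw": 0},
])

```text
time_s: 14.3
tcp_pos: [0.5144, -0.0024, 0.2123]
ee_rot: [[-0.269, -0.963, -0.004], [-0.963, 0.269, 0.002], [-0.001, 0.004, -1.0]]
wrist_force: [-6.7, 2.4, 24.2]
gripper_width: 0.007
gripper_force: 12.2
```

Run:
```python
from h import *
to(.518,-.0025,.212)
a,b=capture('scene'),capture('top')
t=np.linspace(0,6.28,60);out=[]
for im,cam,u,v in [(a,'scene',262,165),(b,'top',280,180)]:
    z=cv2.resize(im[v:v+100,u:u+100],(400,400),interpolation=cv2.INTER_CUBIC)
    q=px(cam,np.c_[.518+.025*np.cos(t),-.0025+.025*np.sin(t),0*t+.212])
    cv2.polylines(z,[np.int32((q-[u,v]+.5)*64)],True,(0,255,255),1,cv2.LINE_AA,4)
    out.append(z)
cv2.imwrite('pics/home.png',np.hstack(out))
```

```text
t 14.3 tcp [ 0.5144 -0.0024  0.2123] tool delta mm [-0.9 -3.5  0.3] F [-6.7  2.4 24.2] w 0.6 gf 12.2 yaw 164.4 tilt [-0.0039  0.0022] j [ 18.  12. -16.  -0. -63. -33.]
```

View pics/home.png

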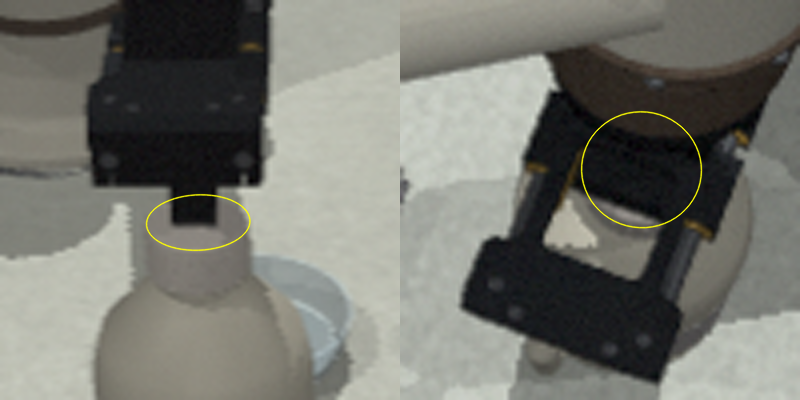

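The cap top coincides with the predicted home ring at 212 mm, left-crop (198,222). The jug is upright and the push is 24 N. I'll press slightly more, hold, then hand in.

servo_tool([
  {"tx": 0.2, "ty": 0.8, "tz": 0.7, "ax": 0, "ay": 0, "az": 0, "claw": 0},
  {"tx": 0.4, "ty": 1.5, "tz": 1.4, "ax": 0, "ay": 0, "az": 0, "claw": 0},
  {"tx": 0.4, "ty": 1.5, "tz": 1.4, "ax": 0, "ay": 0, "az": 0, "claw": 0},
  {"tx": 0.4, "ty": 1.5, "tz": 1.4, "ax": 0, "ay": 0, "az": 0, "claw": 0},
  {"tx": 0.4, "ty": 1.5, "tz": 1.4, "ax": 0, "ay": 0, "az": 0, "claw": 0},
  {"tx": 0.4, "ty": 1.5, "tz": 1.4, "ax": 0, "ay": 0, "az": 0, "claw": 0},
])

```text
time_s: 14.9
tcp_pos: [0.5144, -0.0024, 0.2122]
ee_rot: [[-0.268, -0.963, 0.0], [-0.963, 0.268, 0.002], [-0.002, 0.0, -1.0]]
wrist_force: [-6.0, 1.8, 26.5]
gripper_width: 0.008
gripper_force: 13.7
```

```bash
python3 -c "
from h import *
to(.518,-.0025,.212)
f=sense()['wrist_force'][2]
if 15<f<38 and abs(sense()['tcp_pos'][2]-.212)<.0015: print(finish_job())"
```

```text
t 14.9 tcp [ 0.5144 -0.0024  0.2122] tool delta mm [-0.9 -3.5  0.2] F [-6.   1.8 26.5] w 0.7 gf 13.7 yaw 164.5 tilt [0.0002 0.0021] j [ 18.  12. -16.  -0. -62. -33.]
the job is handed in; nothing more can be done
None
```

The snap cap clicked onto the open jug's neck and sits fully home (top at 212 mm); I handed the job in at 14.9 s with the shut fingers still pressing it down at about 26 N.

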